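# Hang a slide rack on the drying rail

## Task

Hang the slide rack that has the stem and round head on the drying rail: bring its head to the open end of the rail, enter it there nose first, and slide it along until it pushes into the sprung buffer and the catch drops behind it; then let go. The slides are glass: feel your way and never let the hanger or the gripper push on the rail or its dock with more than 20 N, keep it upright, and leave everything else where it stands.

Things in the scene. Friction and masses are not known exactly. Their poses are not given: they have to be found in the camera images.
- hanger_grip (a point): Centre of the hanger's grey grip block (14 mm along the hanger's y, 20 mm along x, 40 mm high), atop a 6 mm thick stem. Axes: z up, y along the head towards its nose, x from stem to head. It lies 48 mm above the head's axis and 21 mm to -x of it, 163 mm above the rack's underside. Take it from above, closing along y.
- hanger_head (a point): Centre of the hanger's head: a steel bar 14 mm thick, 40 mm long (20 mm each way along y, +y end tapered over 10 mm to a 6 mm nose), 115 mm above the rack's underside. Two 5 mm pins at y = -5 and 5 mm join it along x to the stem, whose face is 18 mm from the head's axis. Axes as the grip block's.
- hanger: The hanger: a steel rack of glass slides (84 mm in y, 30 in x, 32 high) with stem, grip block and head, 183 mm high, 0.15 to 0.27 kg; the only rack with a stem. Starts upright on the bench. Origin at its underside, 115 mm below the head's centre; axes as the grip block's. Rack from x = -10 to 20 mm; stem and block to x = -31 mm.
- rail: Fixed rail stand: a straight aluminium channel 212 mm long on two posts. Origin on the bench straight below the channel's mouth (open end); z up; y from the mouth along the channel to its closed end; its slot faces -x. Base plate 8 mm thick, y = 15 to 215, x = -15 to 85 mm; 16 mm posts at x = 48, y = 45 and 175 mm.
- rail_mouth (a point): Centre of the mouth, on the channel's axis, 165 mm above the bench; axes as the rail's. Inside 18 x 18 mm, outside 24 x 24 mm. Slot in the -x face 9 mm high, centred, open at the mouth: head inside, pins through the slot, stem outside. A dark dock with the buffer is clamped at an unmeasured place: the free buffer face is 110 to 170 mm from the mouth.
- buffer (a joint): Travel (m) of the dock's black rubber buffer in the channel: 0 free, pushed in along the rail's y by the nose, solid at 0.010. Spring 2 N to start plus 1 N per mm, 12 N when solid; damped. The catch drops behind the head at 4 mm (6 N) and holds it there: head centre then 94 to 154 mm from the mouth, 2 mm below the axis.
- catch (a joint): Lift (m) of the dock's sprung steel catch, a blade with ramp and cap in the slot along the rail's top, latching face 36 mm mouthward of the free buffer face: 0 down, at most 0.012. The nose lifts it (a push of 1 to 3 N), it rides along the head, then drops behind the head's tail. Cap top 15 mm above the rail's axis when down.
- plain_rack: A rack of slides like the hanger's but without stem or head, with a wire bail instead; 84 x 30 mm, 77 mm high. A bystander. Origin at the centre of its underside.
- mug: White mug, 80 mm wide, 95 mm high. A bystander.
- oil_bottle: Small amber bottle, 32 mm wide, 70 mm high. A bystander.
- stain_bottle: Amber bottle, 50 mm wide, 110 mm high. A bystander.
- slide_box: Closed flat blue box, 87 x 102 x 33 mm. A bystander.
- petri_dish: Glass dish, 90 mm wide, 16 mm high. A bystander.
- marker: Black marker pen, 16 mm thick, 130 mm long, lying. A bystander.
There are look-alikes about, which are no part of the job. What is shaped like the hanger but orange or red is not meant.

How it is judged:
On the way, in this order (a step that is already met when the one before it is completed fails the run):
1. the head has entered the mouth of the rail (x of hanger_head in the frame of rail_mouth between -0.006 and 0.006 m and z of hanger_head in the frame of rail_mouth between -0.006 and 0.006 m and y of hanger_head in the frame of rail_mouth above 0.02 m), for 0.1 s.
2. the hanger is latched: the buffer is pushed in and the catch is down behind the head (x of hanger_head in the frame of rail_mouth between -0.006 and 0.006 m and z of hanger_head in the frame of rail_mouth between -0.006 and 0.006 m and y of hanger_head in the frame of rail_mouth above 0.085 m and value of joint buffer above 0.002 m and value of joint catch below 0.002 m), for 0.2 s.
At the end, for the whole second after the job is handed in: The head lies in the channel (within 6 mm of its axis across, its centre more than 85 mm from the mouth), the buffer is held in by more than 2 mm and the catch is down (lifted less than 2 mm); the hanger hangs within 0.25 rad of upright, at rest, released (all of step 2 and angle between hanger's own z axis and vertical below 0.25 rad and linear speed of hanger below 0.02 m/s and angular speed of hanger below 0.2 rad/s and contact force between hanger and the fingers below 0.1 N); the robot touches nothing.
It fails at once if the hanger, while the fingers touch it, is pushed against the rail, its dock, buffer or catch with more than 20 N (contact force between hanger and rail above 20 N and contact force between hanger and the fingers above 0.2 N).
It fails at once if the robot pushes on the rail stand with more than 20 N (contact force between the arm and rail above 20 N).
It fails at once if the fingers push on the rail stand with more than 20 N (contact force between the fingers and rail above 20 N).
It fails at once if the hanger is tipped more than 0.5 rad (angle between hanger's own z axis and vertical above 0.5 rad).
It fails at once if a bystander is moved more than 20 mm (distance of any of plain_rack, mug, oil_bottle, stain_bottle, slide_box, petri_dish, marker from where it was at the start of the episode above 0.02 m).
It also fails if it takes over 69 s, if anything falls off the work surface, if the arm or the gripper's body presses on something with over 40 N, if the wrist force passes 120 N, or if a joint passes its speed limit or range.

## Robot

A 6-joint arm with a two-finger parallel gripper is mounted at the origin on the work surface. World frame = base frame: x ahead of the robot, y to its left, z up, the work surface at z = 0. Lengths are in m, angles in rad, forces in N, time in s.
With the tool pointing down it reaches from about 0.35 to 0.975 m from the base axis. Payload 4.9 kg.
Tool frame: the origin (TCP) lies midway between the tips of the shut fingers; the grasp point (between the pads) lies 19 mm behind it; x points along the fingers, y is the direction in which the jaws open and shut, and the axes are right-handed (so a half turn about x gives the same grasp; the last joint's range is limited). The gripper opens to 85 mm and grips with 20 to 120 N. Pads are 22 mm wide; open, the fingers measure 114 mm over their backs; the gripper's body (76 mm by 85 mm) begins 54 mm behind the grasp point. The pads swing forward as they close: fully open they stand 13 mm farther back than shut.
Start: joints at [-1.296, 0.053, 1.613, -0, 1.476, -0.119], TCP at [0.24, -0.577, 0.231] pointing down, gripper open.
Joint ranges: [-3.01, 3.01], [-1.01, 2.22], [0.06, 2.58], [-1.02, 4.17], [0.09, 2.62], [-3.14, 3.14]. Speed limits (rad/s): [2.57, 2.57, 3.14, 3.14, 3.14, 3.14].

## Interface

Orientations are given as a unit quaternion [w, x, y, z].
In Python, from rig import monitor, eyes, job gives the robot as it stands. The module is installed in compiled form; this text tells all that it offers.
- The arm moves only by the shell command python3 -m creep 'ROWS' [OPENING]. ROWS is JSON, a list of rows, each a list of 6 numbers: the shift along the tool's x, y, z as a fraction of full scale, then the turn, a rotation vector about the tool's x, y, z as a fraction of full scale. A call has 1 to 8 rows; each row is the pose to reach, as a shift and turn from the pose measured when the call began, along the tool's axes at that moment, turning the shorter way round; what a row does not reach only later rows make up. Full scale, the value 1, is 1 m for a shift and pi rad for a turn. A row lasts 1/12 s, in which the tool goes at most 41.7 mm and 7.16 degrees, less where a joint would pass 70% of its speed; a pose out of reach is approached as far as the arm can. A call with a number of a shift or a turn outside -1 to 1 is refused whole. A call with a gripper value outside its range is refused whole. OPENING is the closure, from 0 (fully open) to 1 (shut), set as the call begins (- or left out, the last holds). The fingers move at their own pace and stop on an object; the grip force is fixed at half the most. Time passes only in rows, so rows that repeat a pose let the fingers close. It gives the time, the measured TCP pose, the force and the opening at its end, in the units of the state.
- monitor.observe(): the state, without advancing time (a new reading comes with each control period).
- eyes.grab_frame(name): name is "scene" or "top"; returns the picture (400x640x3 uint8, blue, green, red); there is no depth.
- eyes.get_calibration(name): a dict with "camera_matrix" (3x3 intrinsics, pixels), "R" (3x3) and "t" (3): a world point X has camera coordinates R X + t. Camera axes: x right, y down, z forward; pixel columns grow to the right and rows downward; lengths in m; the calibration is good to about 2 mm. A picture is of the moment at which its call begins. get_calibration takes no time and is no camera call.
- job.hand_in(): hands the job in, once; it reports no verdict.
The state is a dict: "t": time; "qpos": joint angles; "joint_velocities": joint speeds; "effort": joint torques, N m; "position": TCP position; "orientation": TCP orientation; "wrist_force": force on the tool from outside, world axes, zero at the start; "wrist_torque": the same for the moment, N m; "width": finger opening in m.
Only numpy, scipy, OpenCV 4.12 (cv2) and the standard library are available. Lean on these libraries where they do the work, as an engineer would, in place of code of your own. Each camera call takes 0.05 s, during which the arm holds its last target. There are 200 camera calls.

## Working session

There is one attempt and no reset: what is moved stays moved. The work goes in short steps, Python scripts to look and compute and a shell command to move; the robot and the scene stay as the last step left them, time stands still between calls to the robot, and variables do not carry over. Pictures are saved under pics/ and viewed, about 8 in all and at most 12, crops included, and the job is handed in when it is done.

```bash
mkdir -p pics; python3 - <<'E'
from rig import monitor, eyes
import cv2,numpy as np
for n in("scene","top"):
    f=eyes.grab_frame(n); cv2.imwrite(f"pics/{n}0.png",f)
    c=eyes.get_calibration(n); R=np.array(c["R"]);t=np.array(c["t"])
    print(n,np.array(c["camera_matrix"]).round(1).tolist(),"cam",(-R.T@t).round(3)); print(R.round(3))
s=monitor.observe()
for k in s: print(k,np.round(s[k],4))
E
```

```text
scene [[488.8, 0.0, 314.8], [0.0, 488.8, 192.9], [0.0, 0.0, 1.0]] cam [ 1.362 -0.388  0.928]
[[ 0.434  0.901 -0.007]
 [ 0.602 -0.296 -0.742]
 [-0.67   0.318 -0.671]]
top [[451.1, 0.0, 316.1], [0.0, 451.1, 196.9], [0.0, 0.0, 1.0]] cam [0.294 0.007 1.254]
[[-0.014 -1.    -0.   ]
 [-0.971  0.014 -0.24 ]
 [ 0.24  -0.003 -0.971]]
t 0.1
qpos [-1.296   0.0533  1.6142  0.      1.476  -0.119 ]
joint_velocities [ 0.0001 -0.0022 -0.003   0.0013  0.0021 -0.0007]
effort [ 2.0000e-04 -3.9491e+01 -3.7136e+01 -2.0000e-04  3.9000e-03  0.0000e+00]
position [ 0.2397 -0.5766  0.2302]
orientation [-0.1377 -0.6934 -0.139   0.6935]
wrist_force [ 0.2982 -0.4642 -0.4811]
wrist_torque [ 0.0296 -0.0442 -0.0483]
width 0.0855
```

View pics/scene0.png

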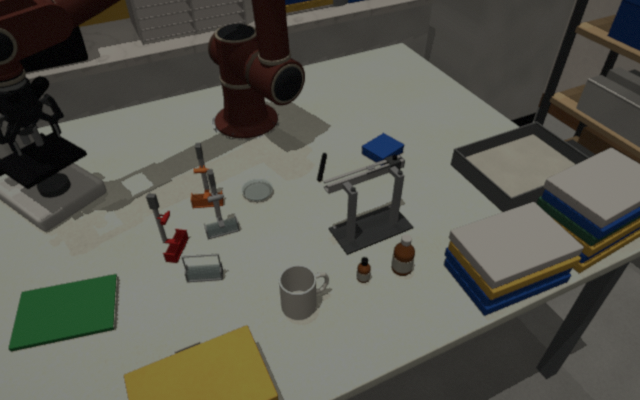

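View pics/top0.png

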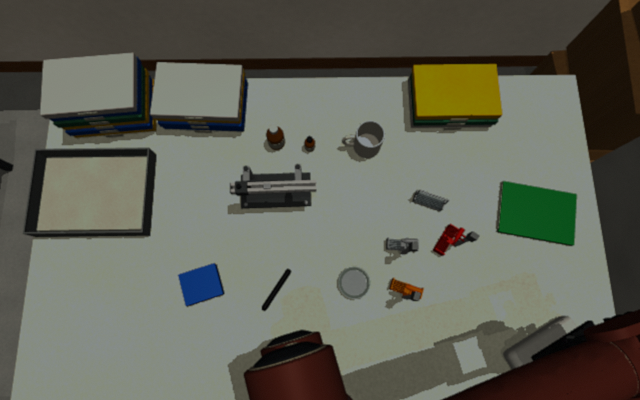

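Candidates, by scene and top pixels:
- Grey hanger: scene (219,215), top (402,243).
- Orange look-alike: scene (207,190), top (406,290).
- Red look-alike: scene (172,235), top (455,240).
- Plain rack with bail: scene (203,267), top (430,200).

The grey one with stem and head fits the description. The rail is at scene (370,190), top (275,187). I'll enlarge to confirm.

```bash
python3 - <<'E'
import cv2,numpy as np
s=cv2.imread("pics/scene0.png");t=cv2.imread("pics/top0.png")
z=lambda i,x,y,w,h,W,H:cv2.convertScaleAbs(cv2.resize(i[y:y+h,x:x+w],(W,H),interpolation=cv2.INTER_CUBIC),alpha=1.5)
a=np.hstack([z(s,180,170,80,60+10,400,350),z(t,370,215,80,70,400,350)])
b=np.hstack([z(s,310,140,112,70,400,250),z(t,220,155,112,70,400,250)])
cv2.imwrite("pics/crop1.png",np.vstack([a,b]))
E
```

```text
(no output)
```

View pics/crop1.png

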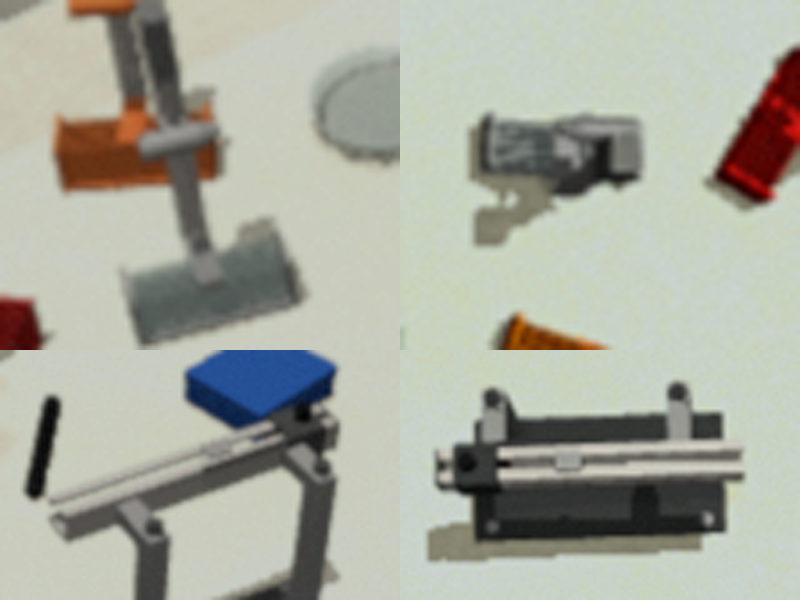

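The crop confirms it. The grey hanger's block in the top view is around (414.5,244.5), and its head faces +x world with its axis near +y world. The rail mouth is at top (316,186) and scene (327,188); the dock is at the far, +y, end. Next I'll turn these pixels into points.

```bash
cat > h.py <<'E'
import numpy as np
from rig import eyes
C={n:{k:np.array(v) for k,v in eyes.get_calibration(n).items() if k in("camera_matrix","R","t")} for n in("scene","top")}
def P(n):
    c=C[n]; return c["camera_matrix"]@np.c_[c["R"],c["t"].reshape(3)]
def ray(n,px,z):
    c=C[n]; o=-c["R"].T@c["t"].reshape(3); d=c["R"].T@np.linalg.inv(c["camera_matrix"])@[px[0],px[1],1]
    return o+d*(z-o[2])/d[2]
def tri(ps,pt):
    A=[]
    for n,p in(("scene",ps),("top",pt)):
        M=P(n); A+=[p[0]*M[2]-M[0],p[1]*M[2]-M[1]]
    A=np.array(A); return np.linalg.lstsq(A[:,:3],-A[:,3],rcond=None)[0]
def proj(n,X):
    v=P(n)@np.r_[X,1]; return v[:2]/v[2]
E
python3 - <<'E'
from h import *
import cv2
np.set_printoptions(precision=4,suppress=True)
sc=lambda x,y:(180+x/5-.4,170+y/5-.4); tc=lambda x,y:(370+(x-400)/5-.4,215+y/5-.4)
sr=lambda x,y:(310+x/3.571-.36,140+(y-350)/3.571-.36); tr=lambda x,y:(220+(x-400)/3.571-.36,155+(y-350)/3.571-.36)
T=cv2.imread("pics/top0.png"); 
print(cv2.cvtColor(T,cv2.COLOR_BGR2GRAY)[235:256,400:424])
print("block top",ray("top",tc(625,147),.183))
a,b=ray("scene",sc(140,343),0),ray("scene",sc(300,303),0); print("rack front bottom edge",a,b,np.linalg.norm(b-a),np.degrees(np.arctan2(*(b-a)[:2])))
a,b=ray("scene",sc(142,150),.115),ray("scene",sc(215,135),.115); print("head",a,b,np.linalg.norm(b-a),np.degrees(np.arctan2(*(b-a)[:2])))
m=ray("top",tr(742,462),.177);print("mouth top",m, "scene",proj("scene",m),sr(62,500))
for e in(445,480): print(ray("top",tr(742,e),.177), ray("top",tr(500,e+2),.177))
E
```

```text
[[137 136 137 137 138 138 138 138 138 138 137 137 136 137 136 137 136 136
  137 137 138 137 138 136]
 [137 137 137 139 138 138 138 136 136 137 138 137 137 139 138 137 137 138
  137 137 138 138 138 137]
 [137 137 136 135 136 131 121 119 125 135 137 136 136 137 136 136 135 137
  139 138 137 138 136 137]
 [130 120 112 108 104  95  89  89  94 103 104 105 106 104 105 109 111 122
  135 137 137 137 136 138]
 [ 99  83  83  83  77  77  83  84  85  85  83  85  85  85  83  84  87 100
  124 135 137 137 137 137]
 [ 74  63  71  80  80  85  94 102 104 104 103 102 103 102  99  97  96 100
  117 133 137 137 137 137]
 [ 63  63  59  67  71  78  84  88  91  91  92  90  90  98  90  86  86  97
  118 133 137 137 137 136]
 [ 65  80  84  76  62  59  62  62  63  59  52  47  64  84  77  75  77  87
  113 133 138 136 137 136]
 [ 63  89 100  96  87  71  55  57  45  32  23  25  54  79  75  75  76  84
  109 133 138 137 136 137]
 [ 63  89 102 102 100  86  63  68  50  24  15  26  55  77  78  76  76  83
  108 133 137 136 137 137]
 [ 66  89 101 100 101  87  66  68  54  25  15  26  55  77  78  77  77  80
  104 133 138 13
[... 754 characters left out ...]
7 138 138 138 130 120 127 137 139 139
  136 136 136 136 137 138]
 [ 89 100  88  87  87  98 113 127 138 139 138 137 137 137 136 138 137 137
  137 137 136 137 137 138]
 [107 129 128 126 127 132 137 138 138 137 138 137 137 137 136 137 137 136
  137 137 138 137 137 136]]
block top [ 0.4398 -0.2303  0.183 ]
rack front bottom edge [ 0.469 -0.271  0.   ] [ 0.4783 -0.1876  0.    ] 0.08396408924768776 6.398105714364445
head [ 0.4557 -0.2479  0.115 ] [ 0.461  -0.2124  0.115 ] 0.03590146353522097 8.540594422577014
mouth top [0.5881 0.0043 0.177 ] scene [324.462  182.4712] (327.00208345001397, 181.64504060487258)
[0.6003 0.0041 0.177 ] [0.6012 0.1723 0.177 ]
[0.5752 0.0045 0.177 ] [0.5761 0.1717 0.177 ]
```

```bash
cat >> h.py <<'E'
from scipy.spatial.transform import Rotation as Ro
from rig import monitor
def go(pos,yaw):
    """rows (fractions) from measured pose to TCP pos, tool down, jaws' axis along y turned by yaw (deg, about z)"""
    s=monitor.observe(); q=s["orientation"]; R0=Ro.from_quat(np.r_[q[1:],q[0]])
    best=None
    for f in(1,-1):
        y=f*np.array([-np.sin(np.radians(yaw)),np.cos(np.radians(yaw)),0]); x=np.array([0,0,-1.])
        rv=(R0.inv()*Ro.from_matrix(np.c_[x,y,np.cross(x,y)])).as_rotvec()
        if best is None or np.linalg.norm(rv)<np.linalg.norm(best): best=rv
    d=R0.inv().apply(np.array(pos)-s["position"])
    print("t",round(s["t"],2),"pos",np.round(s["position"],4),"shift",np.round(d,4),"turn",np.round(best/np.pi,4),"F",np.round(s["wrist_force"],1),"w",round(s["width"],4))
E
python3 - <<'E'
from h import *
go([.4325,-.2285,.30],-6.4)
E
```

```text
t 0.1 pos [ 0.2397 -0.5766  0.2302] shift [-0.0693 -0.2476 -0.3117] turn [1.609e-01 1.000e-04 6.000e-04] F [ 0.3 -0.5 -0.5] w 0.0855
```

```bash
python3 -m creep '[[-0.04,0,0,0,0,0],[-0.07,0,0,0,0,0],[-0.07,-0.032,-0.04,0.03,0,0],[-0.07,-0.056,-0.07,0.06,0,0],[-0.07,-0.08,-0.1,0.09,0,0],[-0.07,-0.104,-0.13,0.12,0,0],[-0.07,-0.128,-0.16,0.15,0,0],[-0.07,-0.152,-0.19,0.161,0,0]]' 0; python3 -c "
from h import *
go([.4325,-.2285,.30],-6.4)"
```

```text
t: 0.77
position: [0.3572, -0.3615, 0.3]
orientation: [0.042, -0.706, 0.04, 0.706]
wrist_force: [0.4, 0.4, 0.6]
width: 0.0854
t 0.77 pos [ 0.3572 -0.3615  0.3   ] shift [ 0.0002 -0.1408 -0.0594] turn [-0.0014  0.0003  0.0007] F [0.4 0.4 0.6] w 0.0854
```

```bash
python3 -m creep '[[0,-0.035,-0.015,0,0,0],[0,-0.07,-0.03,0,0,0],[0,-0.105,-0.045,0,0,0],[0,-0.141,-0.059,0,0,0],[0,-0.141,-0.059,0,0,0],[0,-0.141,-0.059,0,0,0]]' 0; python3 - <<'E'
from h import *
import cv2
go([.4325,-.2285,.154],-6.4)
f=eyes.grab_frame("scene"); cv2.imwrite("pics/s1.png",f); g=eyes.grab_frame("top"); cv2.imwrite("pics/t1.png",g)
z=lambda i,x,y,w,h,W,H:cv2.convertScaleAbs(cv2.resize(i[y:y+h,x:x+w],(W,H),interpolation=cv2.INTER_CUBIC),alpha=1.5)
cv2.imwrite("pics/crop2.png",np.hstack([z(f,170,110,80,120,400,600),z(g,370,180,80,120,400,600)]))
for n in("scene","top"): print(n,proj(n,[.4325,-.2285,.154]),proj(n,[.4325,-.2285,.30]))
E
```

```text
t: 1.27
position: [0.4326, -0.2266, 0.2998]
orientation: [0.04, -0.705, 0.039, 0.707]
wrist_force: [-0.5, -0.8, -0.2]
width: 0.0853
t 1.27 pos [ 0.4326 -0.2266  0.2998] shift [ 0.1458  0.0023 -0.0003] turn [-0.0001  0.0005  0.0007] F [-0.5 -0.8 -0.2] w 0.0853
scene [210.51771771 179.69343561] [200.75484343 130.145036  ]
top [411.53960761 248.62467504] [425.60851084 239.77683291]
```

View pics/crop2.png

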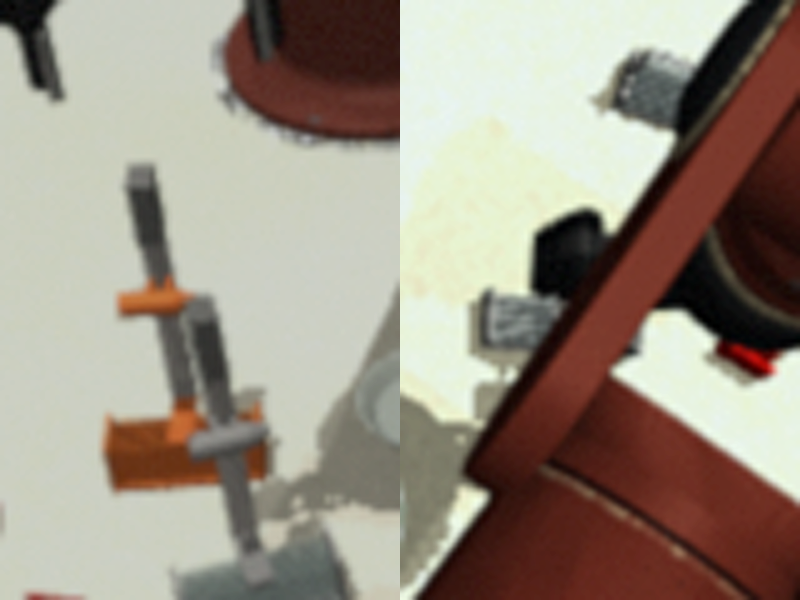

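The scene view shows the grey block's top face at about (210.2,170.0), directly below the open jaws. Its head runs from about (207.6,198.6) to (223.2,196).

```bash
python3 - <<'E'
from h import *
p=tri((210.2,170.0),(415,244.6));print("block top",p.round(4)); 
for X in([.4398,-.2303,.183],[.4329,-.2248,.183],[.4375,-.229,.183]): print(X,proj("scene",X).round(1),proj("top",X).round(1))
print(ray("scene",(210.2,170),.183).round(4))
E
```

```text
block top [ 0.4382 -0.2277  0.1886]
[0.4398, -0.2303, 0.183] [208.9 172.5] [414.6 244. ]
[0.4329, -0.2248, 0.183] [210.3 170.2] [412.5 246.9]
[0.4375, -0.229, 0.183] [209.1 171.8] [414.1 245. ]
[ 0.4322 -0.2247  0.183 ]
```

```bash
python3 -m creep '[[0.03,0,0.002,0,0,0],[0.06,0.001,0.002,0,0,0],[0.09,0.001,0.002,0,0,0],[0.115,0.001,0.002,0,0,0],[0.135,0.001,0.002,0,0,0],[0.146,0.001,0.002,0,0,0],[0.146,0.001,0.002,0,0,0],[0.146,0.001,0.002,0,0,0]]' 0 && python3 -m creep '[[0,0,0,0,0,0],[0,0,0,0,0,0],[0,0,0,0,0,0],[0,0,0,0,0,0],[0,0,0,0,0,0],[0,0,0,0,0,0],[0,0,0,0,0,0],[0,0,0,0,0,0]]' 1; python3 - <<'E'
from h import *
import cv2
f=eyes.grab_frame("scene");cv2.imwrite("pics/crop3.png",cv2.convertScaleAbs(cv2.resize(f[130:250,160:260],None,fx=5,fy=5,interpolation=cv2.INTER_CUBIC),alpha=1.5))
go([.431,-.2275,.154],-6.4)
E
```

```text
t: 2.03
position: [0.4291, -0.2298, 0.1539]
orientation: [0.042, -0.705, 0.041, 0.707]
wrist_force: [0.6, 0.6, -0.1]
width: 0.0853
t: 2.7
position: [0.4294, -0.2297, 0.1545]
orientation: [0.042, -0.705, 0.041, 0.706]
wrist_force: [-0.4, 0.5, 2.9]
width: 0.013
t 2.75 pos [ 0.4294 -0.2297  0.1545] shift [ 0.0005 -0.0024 -0.0013] turn [-0.0018  0.0005  0.0008] F [-0.5  1.1  3.7] w 0.013
```

View pics/crop3.png

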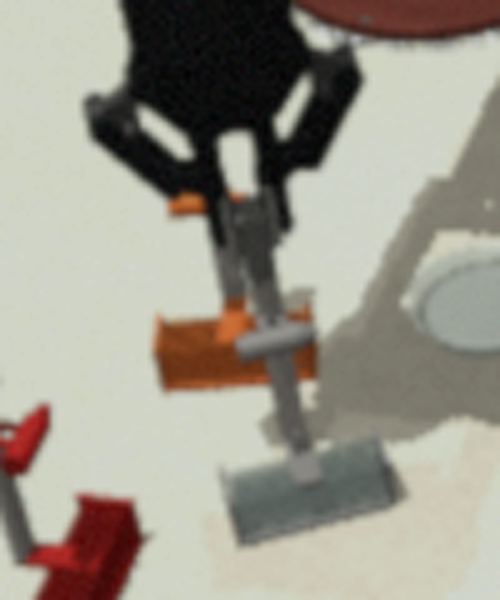

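Gripped: opening 13 mm, block between the pads. Lifting now.

```bash
python3 -m creep '[[-0.01,0,0,0,0,0],[-0.03,0,0,0,0,0],[-0.06,0,0,0,0,0],[-0.09,0,0,0,0,0],[-0.12,0,0,0,0,0],[-0.12,0,0,0,0,0],[-0.12,0,0,0,0,0]]'; python3 -c "
from h import *
go([.561,-.06,.2745],-0.3)"
```

```text
t: 3.33
position: [0.4302, -0.2306, 0.2767]
orientation: [-0.041, 0.706, -0.042, -0.705]
wrist_force: [-0.6, -0.6, -3.4]
width: 0.0127
t 3.33 pos [ 0.4302 -0.2306  0.2767] shift [ 0.0023 -0.1848 -0.1099] turn [-0.0357 -0.0005 -0.    ] F [-0.6 -0.6 -3.4] w 0.0127
```

```bash
python3 -m creep '[[0,-0.015,-0.009,-0.004,0,0],[0,-0.045,-0.027,-0.01,0,0],[0,-0.077,-0.046,-0.018,0,0],[0,-0.109,-0.065,-0.026,0,0],[0,-0.141,-0.084,-0.036,0,0],[0,-0.168,-0.1,-0.036,0,0],[0,-0.182,-0.108,-0.036,0,0],[0,-0.185,-0.11,-0.036,0,0]]' && python3 -m creep '[[0.02,0,0,0,0,0],[0.045,0,0,0,0,0],[0.065,0,0,0,0,0],[0.07,0,0,0,0,0],[0.07,0,0,0,0,0],[0.07,0,0,0,0,0]]'; python3 - <<'E'
from h import *
import cv2
go([.561,-.06,.2045],-0.3)
f=eyes.grab_frame("scene"); cv2.imwrite("pics/s4.png",f); g=eyes.grab_frame("top"); cv2.imwrite("pics/t4.png",g)
z=lambda i,x,y,w,h,W,H:cv2.convertScaleAbs(cv2.resize(i[y:y+h,x:x+w],(W,H),interpolation=cv2.INTER_CUBIC),alpha=1.5)
cv2.imwrite("pics/crop4.png",np.hstack([z(f,270,140,80,120,400,600),z(g,290,150,80,120,400,600)]))
E
```

```text
t: 4.0
position: [0.5611, -0.057, 0.2735]
orientation: [0.001, -0.706, -0.0, 0.708]
wrist_force: [-0.1, -0.5, -1.7]
width: 0.013
t: 4.5
position: [0.5604, -0.0574, 0.2032]
orientation: [0.001, -0.706, -0.0, 0.709]
wrist_force: [0.3, 0.7, -2.4]
width: 0.013
t 4.5 pos [ 0.5604 -0.0574  0.2032] shift [-0.0013  0.0026 -0.0006] turn [0.0012 0.0014 0.0006] F [ 0.3  0.7 -2.4] w 0.013
```

View pics/crop4.png

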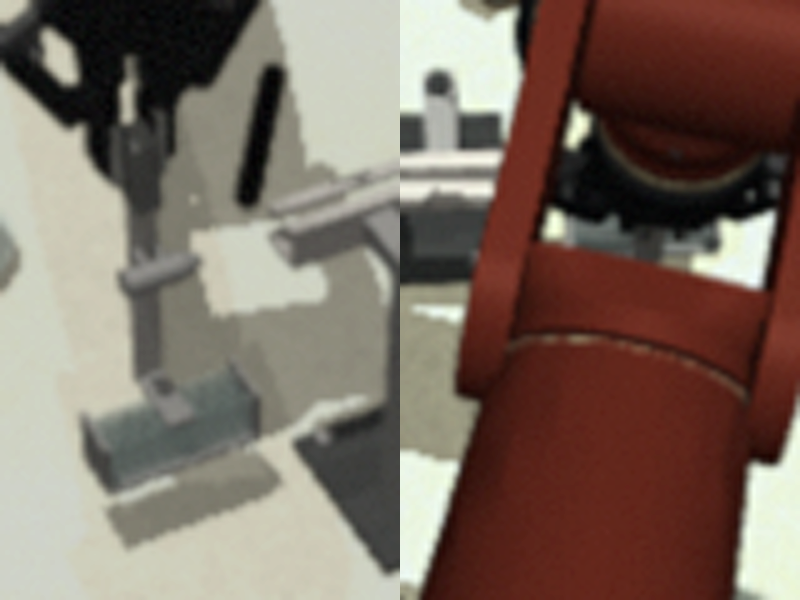

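The hanger is held upright. Its head is at scene about (294–309,191–196) and the mouth at about (326,188). The arm hides the head in the top view. I'll enlarge the scene view, overlaying the predicted mouth and head outlines.

```bash
python3 - <<'E'
from h import *
import cv2
f=cv2.imread("pics/s4.png"); x0,y0,k=288,172,12
im=cv2.convertScaleAbs(cv2.resize(f[y0:y0+40,x0:x0+64],None,fx=k,fy=k,interpolation=cv2.INTER_CUBIC),alpha=1.9)
q=lambda X:tuple(int(v) for v in ((proj("scene",X)-[x0,y0]+.5)*k))
m=np.array([.588,.0043,.165]);h=12e-3
for a,b in((-1,-1),(-1,1),(1,1),(1,-1)): cv2.circle(im,q(m+[a*h,0,b*h]),3,(0,0,255),-1)
cv2.line(im,q(m),q(m+[0,.03,0]),(0,255,0),1); cv2.circle(im,q(m),3,(0,255,0),-1)
hd=np.array([.5874,-.0574,.1637])
cv2.line(im,q(hd-[0,.02,0]),q(hd+[0,.02,0]),(255,0,0),1)
cv2.imwrite("pics/crop5.png",im)
E
```

```text
(no output)
```

View pics/crop5.png

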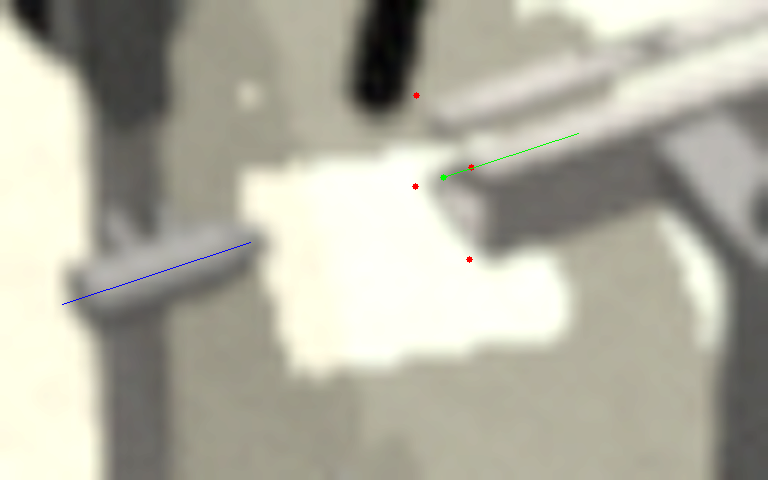

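Against the overlay, the head line matches the prediction to within 1 mm. The mouth's corners, at crop (430,105) and (492,178), sit about 4 mm further along +y and about 4–5 mm further along +x than my estimate. I'll correct +4 mm in x and +1 mm in z, then advance to just short of the mouth.

```bash
python3 -m creep '[[-0.001,0,-0.004,0.001,0,0],[-0.001,-0.01,-0.004,0.001,0,0],[-0.001,-0.02,-0.004,0.001,0,0],[-0.001,-0.028,-0.004,0.001,0,0],[-0.001,-0.035,-0.004,0.001,0,0],[-0.001,-0.035,-0.004,0.001,0,0],[-0.001,-0.035,-0.004,0.001,0,0],[-0.001,-0.035,-0.004,0.001,0,0]]'; python3 - <<'E'
from h import *
import cv2
go([.565,-.024,.2045],-0.3)
f=eyes.grab_frame("scene"); cv2.imwrite("pics/s6.png",f); x0,y0,k=292,166,12
im=cv2.convertScaleAbs(cv2.resize(f[y0:y0+40,x0:x0+64],None,fx=k,fy=k,interpolation=cv2.INTER_CUBIC),alpha=1.9)
cv2.imwrite("pics/crop6.png",im)
E
```

```text
t: 5.27
position: [0.5655, -0.0223, 0.2062]
orientation: [0.002, -0.707, 0.001, 0.707]
wrist_force: [-0.4, -0.4, -3.0]
width: 0.0127
t 5.27 pos [ 0.5655 -0.0223  0.2062] shift [0.0017 0.0017 0.0005] turn [0.0004 0.0003 0.0003] F [-0.4 -0.4 -3. ] w 0.0127
```

View pics/crop6.png

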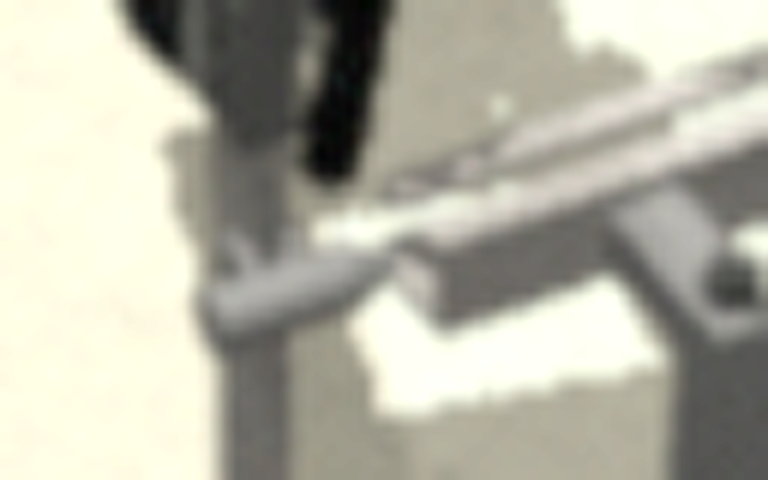

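The nose at (393,261) points into the mouth, whose centre is about (411,251), on axis within about 1 mm. Next is a slow entry while watching force.

```bash
python3 -m creep '[[0.001,0,0.001,0,0,0],[0.001,-0.002,0.001,0,0,0],[0.001,-0.004,0.001,0,0,0],[0.001,-0.006,0.001,0,0,0],[0.001,-0.008,0.001,0,0,0],[0.001,-0.01,0.001,0,0,0],[0.001,-0.01,0.001,0,0,0]]'; python3 -c "
from h import *
go([.5645,-.005,.205],-0.3)"
```

```text
t: 5.9
position: [0.5646, -0.0121, 0.2053]
orientation: [0.002, -0.707, 0.001, 0.707]
wrist_force: [0.6, 0.7, -2.7]
width: 0.0126
t 5.9 pos [ 0.5646 -0.0121  0.2053] shift [ 0.0003 -0.0071  0.0002] turn [0.0004 0.0002 0.0003] F [ 0.6  0.7 -2.7] w 0.0126
```

```bash
python3 -m creep '[[0,-0.002,0,0,0,0],[0,-0.004,0,0,0,0],[0,-0.006,0,0,0,0],[0,-0.008,0,0,0,0],[0,-0.008,0,0,0,0]]';  python3 -m creep '[[0,-0.002,0,0,0,0],[0,-0.004,0,0,0,0],[0,-0.006,0,0,0,0],[0,-0.006,0,0,0,0]]'
```

```text
t: 6.32
position: [0.5646, -0.0037, 0.2053]
orientation: [0.002, -0.707, 0.001, 0.707]
wrist_force: [-0.8, -0.0, -1.7]
width: 0.0126
t: 6.65
position: [0.5647, 0.0026, 0.2053]
orientation: [0.002, -0.707, 0.001, 0.707]
wrist_force: [-0.1, 0.3, -1.8]
width: 0.0129
```

```bash
python3 - <<'E'
from h import *
import cv2
f=eyes.grab_frame("scene"); x0,y0,k=292,166,12
im=cv2.convertScaleAbs(cv2.resize(f[y0:y0+40,x0:x0+64],None,fx=k,fy=k,interpolation=cv2.INTER_CUBIC),alpha=1.9)
cv2.imwrite("pics/crop7.png",im)
E
```

```text
(no output)
```

View pics/crop7.png

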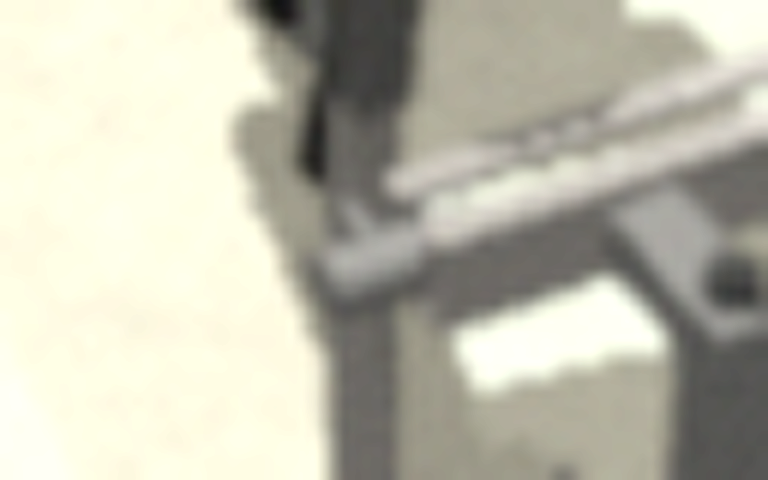

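The head's nose half is inside the channel with the pins at the slot, and no contact force so far. Sliding on in steps.

```bash
python3 -m creep '[[0,-0.003,0,0,0,0],[0,-0.006,0,0,0,0],[0,-0.009,0,0,0,0],[0,-0.012,0,0,0,0],[0,-0.015,0,0,0,0],[0,-0.018,0,0,0,0],[0,-0.018,0,0,0,0]]'
```

```text
t: 7.28
position: [0.5647, 0.0211, 0.2053]
orientation: [0.001, -0.707, 0.0, 0.707]
wrist_force: [0.1, 0.0, -2.0]
width: 0.0127
```

```bash
python3 -m creep '[[0,-0.003,0,0,0,0],[0,-0.006,0,0,0,0],[0,-0.009,0,0,0,0],[0,-0.012,0,0,0,0],[0,-0.015,0,0,0,0],[0,-0.018,0,0,0,0],[0,-0.018,0,0,0,0]]'
```

```text
t: 7.87
position: [0.5647, 0.0397, 0.2053]
orientation: [0.001, -0.707, 0.0, 0.707]
wrist_force: [-0.2, -0.1, -2.3]
width: 0.0128
```

```bash
python3 -m creep '[[0,-0.003,0,0,0,0],[0,-0.006,0,0,0,0],[0,-0.009,0,0,0,0],[0,-0.012,0,0,0,0],[0,-0.015,0,0,0,0],[0,-0.018,0,0,0,0],[0,-0.021,0,0,0,0],[0,-0.021,0,0,0,0]]'
```

```text
t: 8.53
position: [0.5647, 0.0613, 0.2053]
orientation: [0.001, -0.707, -0.0, 0.707]
wrist_force: [-0.3, 0.1, -3.0]
width: 0.0131
```

```bash
python3 -m creep '[[0,-0.003,0,0,0,0],[0,-0.006,0,0,0,0],[0,-0.009,0,0,0,0],[0,-0.012,0,0,0,0],[0,-0.012,0,0,0,0]]'
```

```text
t: 8.95
position: [0.5646, 0.0739, 0.2053]
orientation: [0.001, -0.707, -0.001, 0.708]
wrist_force: [-0.1, 0.9, -3.0]
width: 0.0131
```

```bash
python3 -m creep '[[0,-0.002,0,0,0,0],[0,-0.004,0,0,0,0],[0,-0.006,0,0,0,0],[0,-0.008,0,0,0,0],[0,-0.008,0,0,0,0]]'
```

```text
t: 9.37
position: [0.5645, 0.0823, 0.2053]
orientation: [0.001, -0.707, -0.001, 0.708]
wrist_force: [-0.3, 0.1, -2.1]
width: 0.0131
```

```bash
python3 -m creep '[[0,-0.002,0,0,0,0],[0,-0.004,0,0,0,0],[0,-0.006,0,0,0,0],[0,-0.008,0,0,0,0],[0,-0.008,0,0,0,0]]'
```

```text
t: 9.78
position: [0.5643, 0.0907, 0.2052]
orientation: [0.001, -0.706, -0.001, 0.708]
wrist_force: [-1.8, 0.6, -2.4]
width: 0.0126
```

```bash
python3 -m creep '[[0,-0.002,0,0,0,0],[0,-0.004,0,0,0,0],[0,-0.006,0,0,0,0],[0,-0.008,0,0,0,0],[0,-0.008,0,0,0,0]]'
```

```text
t: 10.2
position: [0.5642, 0.0989, 0.205]
orientation: [0.001, -0.706, -0.001, 0.708]
wrist_force: [-1.4, -1.3, -2.7]
width: 0.0127
```

```bash
python3 -m creep '[[0,-0.002,0,0,0,0],[0,-0.004,0,0,0,0],[0,-0.006,0,0,0,0],[0,-0.008,0,0,0,0],[0,-0.008,0,0,0,0]]'
```

```text
t: 10.62
position: [0.564, 0.1072, 0.2048]
orientation: [0.001, -0.706, -0.001, 0.708]
wrist_force: [-1.9, -1.5, -3.3]
width: 0.0128
```

```bash
python3 -m creep '[[0,-0.002,0.0005,0,0,0],[0,-0.004,0.0005,0,0,0],[0,-0.006,0.0005,0,0,0],[0,-0.006,0.0005,0,0,0]]'
```

```text
t: 10.95
position: [0.5637, 0.1139, 0.2049]
orientation: [0.001, -0.706, -0.002, 0.708]
wrist_force: [0.6, -1.5, -4.7]
width: 0.013
```

```bash
python3 -m creep '[[0,-0.002,0,0,0,0],[0,-0.004,0,0,0,0],[0,-0.006,0,0,0,0],[0,-0.006,0,0,0,0]]'
```

```text
t: 11.28
position: [0.5636, 0.1209, 0.2049]
orientation: [0.002, -0.706, -0.002, 0.708]
wrist_force: [-0.0, 0.0, -4.0]
width: 0.013
```

```bash
python3 -m creep '[[0,-0.002,0,0,0,0],[0,-0.004,0,0,0,0],[0,-0.004,0,0,0,0]]'
```

```text
t: 11.53
position: [0.5635, 0.1255, 0.2048]
orientation: [0.002, -0.706, -0.003, 0.708]
wrist_force: [-1.0, 0.7, -5.1]
width: 0.0129
```

The downward force has risen by 2 N, so the catch is riding on the head. Continuing.

```bash
python3 -m creep '[[0,-0.002,0,0,0,0],[0,-0.004,0,0,0,0],[0,-0.004,0,0,0,0]]'
```

```text
t: 11.78
position: [0.5635, 0.13, 0.2048]
orientation: [0.002, -0.706, -0.003, 0.708]
wrist_force: [-0.1, -1.3, -4.5]
width: 0.013
```

```bash
python3 -m creep '[[0,-0.002,0,0,0,0],[0,-0.004,0,0,0,0],[0,-0.004,0,0,0,0]]'
```

```text
t: 12.03
position: [0.5633, 0.1345, 0.2048]
orientation: [0.002, -0.706, -0.004, 0.708]
wrist_force: [-1.1, 0.6, -4.2]
width: 0.0128
```

```bash
python3 -m creep '[[0,-0.002,0,0,0,0],[0,-0.004,0,0,0,0],[0,-0.004,0,0,0,0]]'
```

```text
t: 12.28
position: [0.5632, 0.139, 0.2048]
orientation: [0.002, -0.706, -0.004, 0.708]
wrist_force: [-1.0, -0.4, -3.7]
width: 0.0128
```

```bash
python3 -m creep '[[0,-0.002,0,0,0,0],[0,-0.003,0,0,0,0],[0,-0.003,0,0,0,0]]'
```

```text
t: 12.53
position: [0.5632, 0.1423, 0.2048]
orientation: [0.002, -0.706, -0.004, 0.708]
wrist_force: [-1.3, -0.8, -3.8]
width: 0.013
```

```bash
python3 -m creep '[[0,-0.002,0,0,0,0],[0,-0.003,0,0,0,0],[0,-0.003,0,0,0,0]]'
```

```text
t: 12.78
position: [0.5632, 0.1456, 0.2048]
orientation: [0.002, -0.706, -0.004, 0.708]
wrist_force: [-1.1, -0.9, -3.9]
width: 0.0131
```

```bash
python3 -m creep '[[0,-0.002,0,0,0,0],[0,-0.002,0,0,0,0],[0,-0.002,0,0,0,0]]'
```

```text
t: 13.03
position: [0.5631, 0.1476, 0.2048]
orientation: [0.002, -0.706, -0.004, 0.708]
wrist_force: [-1.2, -0.8, -4.3]
width: 0.013
```

```bash
python3 -m creep '[[0,-0.001,0,0,0,0],[0,-0.002,0,0,0,0],[0,-0.002,0,0,0,0]]'
```

```text
t: 13.28
position: [0.5631, 0.1491, 0.2049]
orientation: [0.002, -0.706, -0.004, 0.708]
wrist_force: [-1.5, -5.4, -3.5]
width: 0.0128
```

```bash
python3 -m creep '[[0,-0.001,0,0,0,0],[0,-0.002,0,0,0,0],[0,-0.002,0,0,0,0]]'
```

```text
t: 13.53
position: [0.563, 0.1504, 0.2049]
orientation: [0.001, -0.706, -0.003, 0.708]
wrist_force: [-2.2, -6.1, -3.3]
width: 0.0128
```

```bash
python3 -m creep '[[0,-0.001,0,0,0,0],[0,-0.002,0,0,0,0],[0,-0.002,0,0,0,0]]'
```

```text
t: 13.78
position: [0.563, 0.1517, 0.205]
orientation: [0.001, -0.706, -0.002, 0.709]
wrist_force: [-2.2, -4.9, -3.2]
width: 0.0129
```

The buffer is engaged from about y=0.148. Pushing a few mm more.

```bash
python3 -m creep '[[0,-0.001,0,0,0,0],[0,-0.002,0,0,0,0],[0,-0.002,0,0,0,0]]'
```

```text
t: 14.03
position: [0.563, 0.1526, 0.2051]
orientation: [-0.0, -0.706, -0.001, 0.709]
wrist_force: [-2.0, -6.7, -2.9]
width: 0.0129
```

```bash
python3 -m creep '[[0,-0.001,0,0,0,0],[0,-0.002,0,0,0,0],[0,-0.002,0,0,0,0]]'
```

```text
t: 14.28
position: [0.563, 0.1533, 0.2051]
orientation: [-0.001, -0.705, 0.0, 0.709]
wrist_force: [-1.8, -7.0, -3.1]
width: 0.013
```

```bash
python3 -m creep '[[0,-0.001,0,0,0,0],[0,-0.002,0,0,0,0],[0,-0.002,0,0,0,0]]'
```

```text
t: 14.53
position: [0.5629, 0.1539, 0.2052]
orientation: [-0.002, -0.705, 0.002, 0.709]
wrist_force: [-1.9, -6.7, -2.7]
width: 0.0128
```

```bash
python3 -m creep '[[0,-0.001,0,0,0,0],[0,-0.002,0,0,0,0],[0,-0.003,0,0,0,0],[0,-0.003,0,0,0,0],[0,-0.003,0,0,0,0]]'
```

```text
t: 14.95
position: [0.5629, 0.1551, 0.2053]
orientation: [-0.003, -0.705, 0.003, 0.709]
wrist_force: [-2.3, -8.0, -2.3]
width: 0.0128
```

```bash
python3 - <<'E'
from h import *
import cv2
f=eyes.grab_frame("scene"); g=eyes.grab_frame("top"); cv2.imwrite("pics/s8.png",f); cv2.imwrite("pics/t8.png",g)
z=lambda i,x,y,w,h,W,H:cv2.convertScaleAbs(cv2.resize(i[y:y+h,x:x+w],(W,H),interpolation=cv2.INTER_CUBIC),alpha=1.9)
s0=cv2.imread("pics/scene0.png")
cv2.imwrite("pics/crop8.png",np.hstack([z(f,350,120,50,75,400,600),z(s0,350,120,50,75,400,600)]))
go([.563,.154,.205],-.3)
E
```

```text
t 15.05 pos [0.5629 0.1551 0.2053] shift [ 0.0003  0.0011 -0.0001] turn [ 0.0015  0.0018 -0.003 ] F [-2.  -8.4 -2. ] w 0.0128
```

View pics/crop8.png

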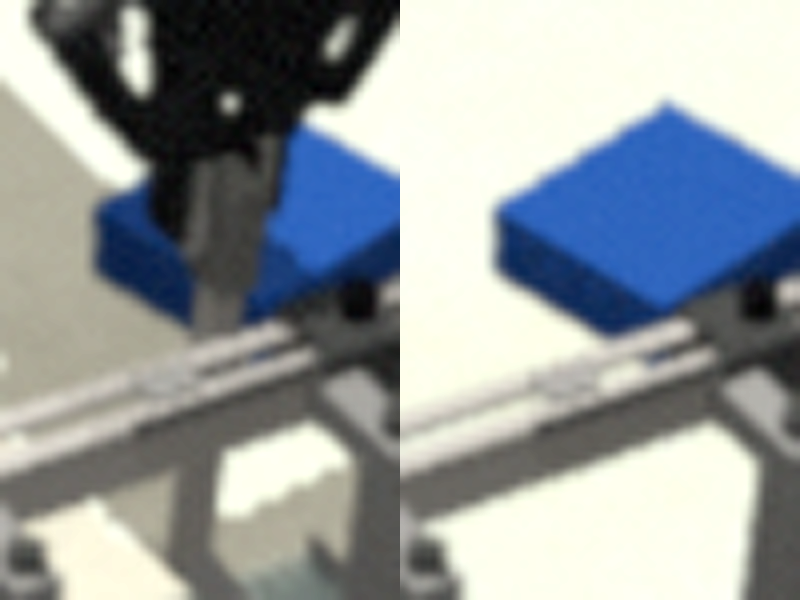

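In the picture the catch cap at crop (165,380) sits where it did at the start (568−400,380), so it looks down. I'll check that numerically and by easing back.

```bash
python3 - <<'E'
import cv2,numpy as np
a=cv2.cvtColor(cv2.imread("pics/scene0.png"),6);b=cv2.cvtColor(cv2.imread("pics/s8.png"),6)
t=a[162:171,366:376]; r=cv2.matchTemplate(b[158:175,362:380],t,cv2.TM_CCOEFF_NORMED); print(r.round(2)[2:7,2:7], "centre = no shift")
print(np.abs(a[158:172,364:378].astype(int)-b[158:172,364:378]).astype(int))
E
python3 -m creep '[[0,0.001,0,0,0,0],[0,0.001,0,0,0,0],[0,0.001,0,0,0,0]]'
```

```text
[[-0.13 -0.2  -0.31 -0.39 -0.41]
 [-0.13 -0.12 -0.14 -0.15 -0.1 ]
 [ 0.1   0.27  0.39  0.41  0.42]
 [ 0.47  0.54  0.58  0.59  0.58]
 [ 0.54  0.55  0.54  0.54  0.55]] centre = no shift
[[43 45 47 42 37 26 15  8  5  2 22 30 32 26]
 [45 46 44 45 43 41 33 21 11  2 25 33 28 28]
 [46 46 46 45 47 46 42 40 31 14 20 31 33 27]
 [46 45 47 46 47 47 46 45 43 32 10 14 20 15]
 [45 46 45 47 48 47 46 47 45 47 42 17  1  0]
 [46 47 46 47 46 46 44 43 39 38 30 15  7  6]
 [46 45 45 45 43 37 35 27 19 17 12  7  7  7]
 [45 43 36 34 28 20 18 10  8  6  7  9 21 33]
 [33 27 20 18 12  7  7  6  4  7 16 40 57 52]
 [16 13  6  6  6  6  5  4  6  7 17 35 35 28]
 [ 9  7  5  9  7  3  3  3  4  4  8 15 11  9]
 [14 18 21 23 11  3  3  3  5  5  4  6  5  4]
 [33 33 27 19 11  5  2  2  5  5  3  2  1  2]
 [30 24 15  9  8  6  2  2  2  1  1  0  1  2]]
t: 15.3
position: [0.563, 0.1529, 0.2054]
orientation: [-0.004, -0.705, 0.005, 0.709]
wrist_force: [-2.1, -6.4, -3.6]
width: 0.0132
```

```bash
python3 -m creep '[[0,0.001,0,0,0,0],[0,0.002,0,0,0,0],[0,0.002,0,0,0,0]]'
```

```text
t: 15.55
position: [0.563, 0.1518, 0.2055]
orientation: [-0.003, -0.705, 0.004, 0.709]
wrist_force: [-0.5, 1.8, -5.3]
width: 0.013
```

```bash
python3 -m creep '[[0,0.001,0,0,0,0],[0,0.002,0,0,0,0],[0,0.002,0,0,0,0]]'
```

```text
t: 15.8
position: [0.563, 0.1513, 0.2056]
orientation: [-0.002, -0.705, 0.002, 0.709]
wrist_force: [-0.1, 5.1, -4.4]
width: 0.0128
```

It's latched: pulling back now meets +5 N. I'll relax the pull and lower until the slot carries the weight, then release.

```bash
python3 -m creep '[[0.001,-0.001,0,0,0,0],[0.002,-0.001,0,0,0,0],[0.002,-0.001,0,0,0,0]]'
```

```text
t: 16.05
position: [0.5632, 0.1519, 0.2052]
orientation: [-0.002, -0.705, 0.003, 0.709]
wrist_force: [-4.8, -1.1, 2.6]
width: 0.0129
```

```bash
python3 -m creep '[[0.001,0,0,0,0,0],[0.001,0,0,0,0,0],[0.001,0,0,0,0,0]]'
```

```text
t: 16.3
position: [0.5632, 0.1518, 0.2052]
orientation: [-0.002, -0.706, 0.003, 0.709]
wrist_force: [-5.8, -0.3, 2.4]
width: 0.0127
```

```bash
python3 -m creep '[[0,0,0,0,0,0],[0,0,0,0,0,0],[0,0,0,0,0,0],[0,0,0,0,0,0],[0,0,0,0,0,0]]' 0.6
```

```text
t: 16.72
position: [0.5635, 0.1518, 0.2053]
orientation: [-0.002, -0.706, 0.003, 0.708]
wrist_force: [1.1, 0.4, 0.4]
width: 0.0343
```

```bash
python3 -m creep '[[-0.005,0,0,0,0,0],[-0.015,0,0,0,0,0],[-0.03,0,0,0,0,0],[-0.05,0,0,0,0,0],[-0.08,0,0,0,0,0],[-0.11,0,0,0,0,0],[-0.13,0,0,0,0,0],[-0.13,0,0,0,0,0]]'; python3 -m creep '[[0,0.03,0.02,0,0,0],[0,0.06,0.05,0,0,0],[0,0.09,0.08,0,0,0],[0,0.12,0.11,0,0,0],[0,0.15,0.14,0,0,0],[0,0.17,0.15,0,0,0],[0,0.17,0.15,0,0,0],[0,0.17,0.15,0,0,0]]'; python3 - <<'E'
from h import *
import cv2
f=eyes.grab_frame("scene"); g=eyes.grab_frame("top")
z=lambda i,x,y,w,h,W,H:cv2.convertScaleAbs(cv2.resize(i[y:y+h,x:x+w],(W,H),interpolation=cv2.INTER_CUBIC),alpha=1.7)
cv2.imwrite("pics/crop9.png",np.hstack([z(f,310,120,100,150,400,600),z(g,220,130,100,150,400,600)]))
E
```

```text
t: 17.38
position: [0.5661, 0.1531, 0.3433]
orientation: [0.002, 0.71, -0.002, -0.704]
wrist_force: [-0.4, 0.4, 1.0]
width: 0.0346
t: 18.05
position: [0.4157, -0.0176, 0.3433]
orientation: [0.001, 0.711, -0.003, -0.704]
wrist_force: [0.1, -0.7, -0.2]
width: 0.0343
```

View pics/crop9.png

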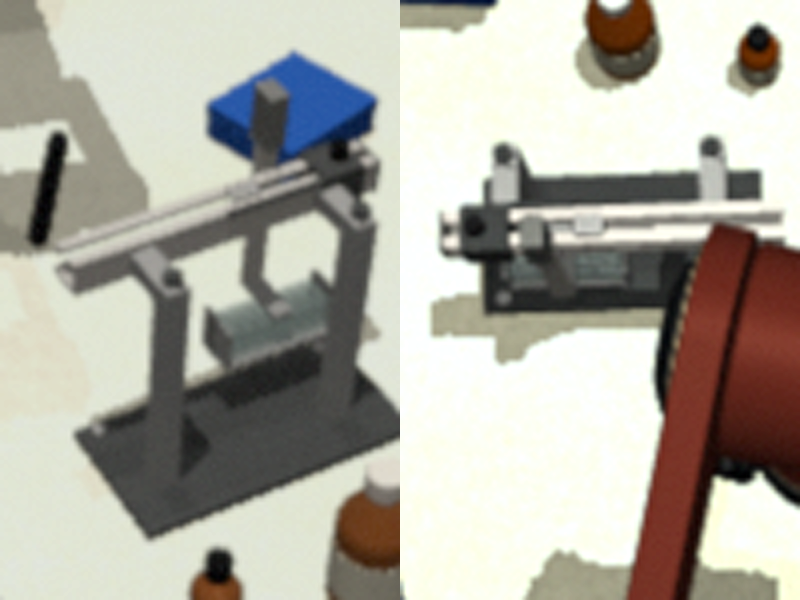

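The hanger is hanging on the rail behind the dropped catch cap, with the arm well clear. A quick tilt and rest check, then I'll hand in.

```bash
python3 - <<'E'
from h import *
import cv2
print("block top if z=.231:",ray("top",(253.4,187.4),.231).round(4))
for p in((268,97),): print(ray("scene",(310+p[0]/4,120+p[1]/4),.231).round(4))
a=eyes.grab_frame("scene").astype(int);[eyes.grab_frame("top") for _ in range(15)];b=eyes.grab_frame("scene").astype(int)
print("frame change near hanger",np.abs(a-b)[130:220,355:400].max(), "elsewhere",np.abs(a-b)[280:,300:400].max())
go([.4,0,.34],0)
E
```

```text
block top if z=.231: [0.572  0.1501 0.231 ]
[0.5744 0.1509 0.231 ]
frame change near hanger 7 elsewhere 4
t 19.0 pos [ 0.4161 -0.017   0.343 ] shift [ 0.0028 -0.017   0.0161] turn [-0.0001 -0.0026 -0.0018] F [-0.5 -0.4 -0. ] w 0.0339
```

```bash
python3 -c "
from rig import job
print(job.hand_in())"
```

```text
the job is handed in; nothing more can be done
None
```

The grey hanger is hanging on the drying rail, latched and released, and I handed the job in at about 19 s of the 69 s allowed. The hand-in reports no verdict.

**What I did:** I took the hanger by its grip block and entered the head nose first at the mouth. I slid it in small, force-checked steps over the catch and into the buffer until it latched. Then I rested its weight on the slot, let go and moved clear.

**Forces:** The highest wrist reading I saw along the rail was about 8 N, against the 20 N limit. These readings come at the end of each move, so short peaks between them would not show.

**Last checks:**
- **Latch:** Pulling back met about 5 N of resistance, and in the images the catch cap sits where it did at the start. The template match on the cap gave no clear answer (background changed), but the pixel rows on the cap itself showed no shift.
- **Hanging:** From both cameras the block's position suggests a tilt of about 0.06 rad, against the 0.25 limit. The hanger was still between frames 0.8 s apart.
- **Released:** The arm is well clear and the wrist force is about zero. The bystanders seen in the last crop look undisturbed; I did not measure them.

**Disagreement:** The two cameras differed by about 5 mm on the hanger and mouth positions. I settled that by comparing head and mouth in the scene view, and the head then entered with no contact force.

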